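Load the capacitor feeder and dispense the first one

TASK

Load the three round capacitors from the rack one by one into the sloping gravity-feed track, laid crosswise so that they roll down to its end stop: the thickest first, then the middle one, then the slimmest, each lying against the one before. Then push the rod at the foot of the track all the way in by its upright post, so that the thickest capacitor is driven out sideways into the catch tray, and draw the rod back out as far as it goes, so that the next two roll down in its place. Leave the other things on the bench where they are.

Things in the scene. Friction and masses are not known exactly. Their poses are not given: they have to be found in the camera images.
- magazine: gravity-feed track of sheet steel, fixed. Origin on the bench under the end stop; x points down the slope (level), y from rod side to tray side, z up. Two runners (y = -39 to -24 and 24 to 39 mm) slope down 16 degrees to +x; tops 45 mm above the bench at the stop (x = 0), 235 mm long. Fingers can dip 60 mm into the gap between them at the loading spot. Cans lie with their axes along y and roll down by themselves
- loading_spot (a point): a good place to put a can down: on the track's centre line, level with the runners' tops, 165 mm up the slope from the stop, 90 mm above the bench; axes as the track. Side walls 78 mm apart inside (4 mm to spare at each end of a can), 26 mm high above the runners; along the upper half (from 125 mm up the slope) flared outwards on top to 40 mm
- stop_foot (a point): foot of the end stop, on the centre line, level with the runners' tops; axes as the track. Centres of cans at rest from here, x, z in mm: -14, 26 thick at the stop; -52, 33 middle behind it; -83, 38 slim behind that; after dispensing -12, 22 middle; -43, 27 slim. The tray-side wall is missing along the last 45 mm: there the rod drives out the bottom can; while in, it holds the next can back
- catch_tray (a point): centre of the floor of the grey catch tray beside the foot of the track, 22 mm above the bench; inside 89 mm along x by 110 mm along y, walls 20 mm above its floor, the side towards the track open. Same axes as the track
- push_rod (a joint): travel of the push rod: 0 m drawn out (start), 0.09 m fully in; it slides along the track's +y, stays where it is left, about 2 N of friction. The bottom can is wholly out of the track from about 0.08 m
- rod_post (a point): the upright post on the outer end of the push rod: a round steel post 18 mm in diameter. This point is on its axis, 107 mm above the bench, 24 mm above the rod (rod 32 mm thick) and 24 mm below the post's top (black cap 22 mm across). Moves with the rod; same axes as the track. With the rod drawn out it stands 165 mm to the -y side of the track's centre line
- rack: grey plastic rack fixed on the bench, plate 80 x 245 x 10 mm, origin under its centre. Three saddles 80 mm apart along its y axis, each two small ribs along x, 24 mm apart over their outsides, tops 16 mm above the bench. The cans lie in them along x, in any order
- thick_capacitor (a point): round motor capacitor, a plain aluminium can (cylinder) 70 mm long with a flat black end disc, 42 mm in diameter (the thickest of the three), 0.12 kg or so. This point is its centre, on the axis half-way along; its x axis runs along the can. At the start it lies in a saddle of the rack, centre 35 mm above the bench
- middle_capacitor (a point): round motor capacitor, a plain aluminium can (cylinder) 70 mm long with a flat black end disc, 35 mm in diameter (the middle of the three), 0.085 kg or so. This point is its centre, on the axis half-way along; its x axis runs along the can. At the start it lies in a saddle of the rack, centre 31 mm above the bench
- slim_capacitor (a point): round motor capacitor, a plain aluminium can (cylinder) 70 mm long with a flat black end disc, 28 mm in diameter (the slimmest of the three), 0.055 kg or so. This point is its centre, on the axis half-way along; its x axis runs along the can. At the start it lies in a saddle of the rack, centre 27 mm above the bench
- contactor: bystander: black contactor block 60 x 70 x 63 mm with brass screws, loose; origin under its centre
- junction_box: bystander: open steel junction box 100 x 100 x 45 mm, loose; origin under its centre
- thermostat: bystander: white wall thermostat 90 x 120 x 24 mm lying flat, loose; origin under its centre
Not all that is in view belongs to the job. Leave any pink or red look-alike of the part that bears middle_capacitor alone.

How it is judged:
On the way, in this order (a step that is already met when the one before it is completed fails the run):
1. the thick capacitor lies at the bottom of the track, against the end stop (x of thick_capacitor in the frame of magazine between -0.0214 and -0.0074 m and y of thick_capacitor in the frame of magazine between -0.009 and 0.009 m and z of thick_capacitor in the frame of magazine between 0.065 and 0.077 m and angle between the x axis of thick_capacitor and the y axis of magazine, either way round below 0.2 rad), for 0.2 s.
2. the middle capacitor lies behind the thick one (all of step 1 and x of middle_capacitor in the frame of magazine between -0.0592 and -0.0452 m and y of middle_capacitor in the frame of magazine between -0.009 and 0.009 m and z of middle_capacitor in the frame of magazine between 0.0722 and 0.0842 m and angle between the x axis of middle_capacitor and the y axis of magazine, either way round below 0.2 rad), for 0.2 s.
3. the slim capacitor lies behind the middle one, all three in line (all of step 2 and x of slim_capacitor in the frame of magazine between -0.0913 and -0.0753 m and y of slim_capacitor in the frame of magazine between -0.009 and 0.009 m and z of slim_capacitor in the frame of magazine between 0.0774 and 0.0894 m and angle between the x axis of slim_capacitor and the y axis of magazine, either way round below 0.2 rad), for 0.2 s.
4. the rod is in and has driven the thick capacitor out of the track towards the tray (y of thick_capacitor in the frame of magazine between 0.07 and 0.16 m and value of joint push_rod above 0.06 m), for 0.1 s.
At the end, for the whole second after the job is handed in: The thick capacitor lies in the catch tray; the middle one lies in the track against the end stop and the slim one behind it (centres within about 7 mm of these places along the slope, 9 mm across, axes within 0.2 rad of crosswise); the rod is drawn out to within 6 mm of its stop (x of middle_capacitor in the frame of magazine between -0.019 and -0.005 m and y of middle_capacitor in the frame of magazine between -0.009 and 0.009 m and z of middle_capacitor in the frame of magazine between 0.0606 and 0.0726 m and angle between the x axis of each of middle_capacitor, slim_capacitor and the y axis of magazine, either way round below 0.2 rad and x of slim_capacitor in the frame of magazine between -0.0511 and -0.0351 m and y of slim_capacitor in the frame of magazine between -0.009 and 0.009 m and z of slim_capacitor in the frame of magazine between 0.0659 and 0.0779 m and x of thick_capacitor in the frame of magazine between -0.078 and 0.012 m and y of thick_capacitor in the frame of magazine between 0.065 and 0.135 m and z of thick_capacitor in the frame of magazine between 0.037 and 0.049 m and value of joint push_rod below 0.006 m); the robot touches nothing.
It fails at once if a bystander (contactor, junction box, thermostat) is moved by more than 30 mm (distance of any of contactor, junction_box, thermostat from where it was at the start of the episode above 0.03 m).
It also fails if it takes over 72 s, if anything falls off the work surface, if the arm or the gripper's body presses on something with over 40 N, if the wrist force passes 120 N, or if a joint passes its speed limit or range.

ROBOT

A 7-joint arm with a two-finger parallel gripper is mounted at the origin on the work surface. World frame = base frame: x ahead of the robot, y to its left, z up, the work surface at z = 0. Lengths are in m, angles in rad, forces in N, time in s.
With the tool pointing down it reaches from about 0.425 to 0.925 m from the base axis. Payload 6.8 kg.
Tool frame: the origin (TCP) lies on the front face of the gripper's body, between the roots of the fingers; the fingertips stand 73 mm ahead of it and the grasp point (between the pads) lies 54 mm ahead of it (env.nose_length is the distance from the TCP to the fingertips, in m); z points along the fingers, y is the direction in which the jaws open and shut (so a half turn about z gives the same grasp; the last joint's range is limited). The gripper opens to 85 mm and grips with 20 to 120 N. Pads are 22 mm wide; open, the fingers measure 114 mm over their backs; the gripper's body (76 mm by 85 mm) begins 54 mm behind the grasp point. The pads swing forward as they close: fully open they stand 13 mm farther back than shut.
Start: joints at [-1.272, 0.477, 0.022, 1.555, -0.011, 1.109, -0.083], TCP at [0.267, 0.62, 0.304] pointing down, gripper open.
Joint ranges: [-2.96, 2.96], [-0.34, 2.1], [-1.41, 1.46], [0.24, 2.44], [-1.37, 4.51], [0.17, 1.92], [-2.96, 2.96]. Speed limits (rad/s): [2.39, 2.39, 3.14, 3.14, 3.14, 3.14, 3.14].

INTERFACE

Orientations are given as a unit quaternion [w, x, y, z].
In Python, from cell import env, kin, camera, calibration, job gives the robot as it stands. The module is installed in compiled form; this text tells all that it offers. Calls block until the motion is done:
- env.reach(position, orientation): joint-space move of the TCP to a pose.
- env.movel(position, velocity=0.15, rot=None, stop_force=None): straight line of the TCP; rot=None keeps the orientation; velocity is the mean speed in m/s. With stop_force (N) it stops when the force on the tool has changed by that much, and returns True; else False.
- env.goto_joints(angles): joint-space move.
- env.grip(opening, f_grip=None): finger opening in m; f_grip is the grip in N (None keeps the last); returns when the fingers have stopped.
- env.dwell(seconds).
- kin.inverse_kinematics(position, orientation): joint angles nearest the present ones, or None.
- env.get_state(): the state.
- camera(name): name is "side" or "top" or "wrist"; returns (picture, depth): 420x560x3 uint8, blue, green, red; 420x560 float32, m along the optical axis (not along the pixel's ray), 0 where there is no reading.
- calibration(name): a dict with "fx", "fy", "cx", "cy" (pixels), "k1" (the pictures are not rectified: a ray, as slopes to the right and down, at radius r is drawn at 1 + k1 r^2 times it, then the intrinsics apply), "rvec" (rotation vector, rad) and "tvec" (3), from world to camera coordinates, as OpenCV has them. Camera axes: x right, y down, z forward; pixel columns grow to the right and rows downward; lengths in m; the calibration is good to about 2 mm. A picture is of the moment at which its call begins: read the wrist's pose just before it. calibration takes no time and is no camera call; for the wrist camera it gives the pose at the moment of the call.
A pose or a line that the arm cannot do raises env.PlanningError and nothing moves.
- job.job_done(): hands the job in, once; it reports no verdict.
The state is a dict: "time": time; "qpos": joint angles; "joint_velocities": joint speeds; "joint_torque": joint torques, N m; "tcp_pos": TCP position; "orientation": TCP orientation; "force": force on the tool from outside, world axes, zero at the start; "torque": the same for the moment, N m; "opening": finger opening in m.
Only numpy, scipy, OpenCV 4.12 (cv2) and the standard library are available. Lean on these libraries where they do the work, as an engineer would, in place of code of your own. Each camera call takes 0.05 s, during which the arm holds its last target.

## Working session

There is one attempt and no reset: what is moved stays moved. The work goes in short steps, each a Python script; the robot and the scene stay as the last script left them, time stands still between calls to the robot, and variables do not carry over. Pictures are saved under pics/ and viewed, and the job is handed in when it is done.

```bash
mkdir -p pics; ls; python3 - <<'E'
from cell import env,kin,camera,calibration,job
import cv2,numpy as np
for n in ["top","side","wrist"]:
    c=calibration(n);im,d=camera(n);cv2.imwrite(f"pics/{n}0.png",im);np.save(f"pics/{n}0.npy",d);print(n,c)
s=env.get_state();print(s)
E
```

```text
pics
top {'fx': 542.9031498305768, 'fy': 542.9031498305768, 'cx': 273.40096243045457, 'cy': 221.18783281339978, 'k1': -0.10670960562877209, 'rvec': array([ 2.18130551, -2.0369537 ,  0.20879859]), 'tvec': array([0.00673966, 0.53157528, 1.33764662])}
side {'fx': 431.1104532570906, 'fy': 431.1104532570906, 'cx': 276.3915047710933, 'cy': 213.87010185060956, 'k1': -0.058477394807191954, 'rvec': array([ 2.15686091, -0.29207523,  0.16323932]), 'tvec': array([-0.49798437,  0.19080346,  0.94669697])}
wrist {'fx': 299.32442526319215, 'fy': 299.32442526319215, 'cx': 279.18883232862265, 'cy': 213.13284602885895, 'k1': -0.0005474598076966028, 'rvec': array([-2.39719555, -1.57794717, -0.24703672]), 'tvec': array([-0.67485303, -0.04011255,  0.37925803])}
{'time': 0.15, 'qpos': array([-1.27207691,  0.4776408 ,  0.02233761,  1.55616107, -0.01151065,
        1.10927084, -0.08310359]), 'joint_velocities': array([ 9.64873565e-04, -1.04506746e-03, -1.59194203e-03, -2.33425928e-03,
       -6.22695045e-04, -7.60189687e-04, -1.56127232e-05]), 'joint_torque': array([ 2.15623739e-03, -5.96923614e+01,  1.60979636e+00, -2.81493044e+01,
        1.26541505e-02,  6.43699255e-03, -1.91204936e-05]), 'tcp_pos': array([0.26695279, 0.61961892, 0.30315502]), 'orientation': array([-9.68822480e-05,  2.02000980e-01,  9.79385086e-01, -6.69161474e-04]), 'force': array([ 0.35895065,  0.42707938, -0.24047306]), 'torque': array([ 0.00901254, -0.02087533, -0.00430031]), 'opening': 0.08581660966690302}
```

View pics/top0.png

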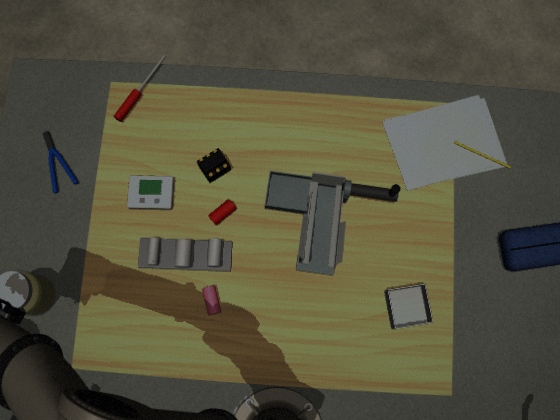

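View pics/side0.png

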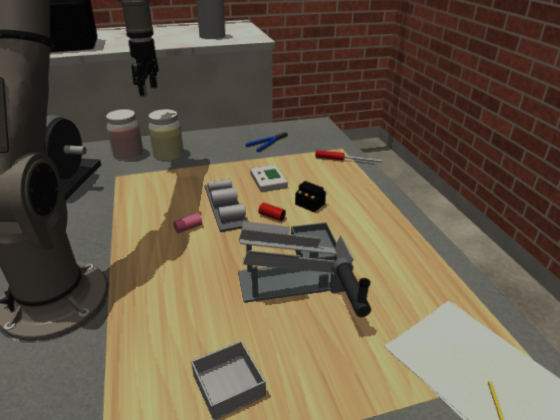

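View pics/wrist0.png

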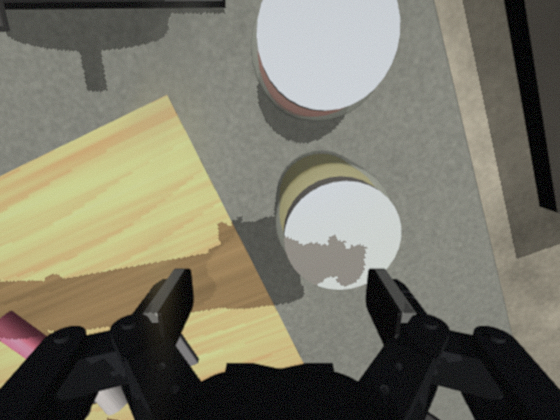

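The top view shows the rack with three cans at about (185,253) and the track at (322,225). The stop is at the top and the tray on the left at (288,192). The rod post is at (394,192), and the red/pink decoys are at (222,212) and (211,300). Next I'll turn this into 3D.

```bash
cat > h.py <<'E'
import cv2,numpy as np
from cell import env,kin,camera,calibration,job
from scipy.spatial.transform import Rotation as R
def cloud(c,d):
    h,w=d.shape
    u,v=np.meshgrid(np.arange(w),np.arange(h))
    K=np.array([[c['fx'],0,c['cx']],[0,c['fy'],c['cy']],[0,0,1.]])
    p=cv2.undistortPoints(np.stack([u,v],-1).reshape(-1,1,2).astype(float),K,np.array([c['k1'],0,0,0,0.])).reshape(h,w,2)
    P=np.dstack([p[...,0]*d,p[...,1]*d,d])
    Rm=cv2.Rodrigues(np.array(c['rvec']))[0]
    W=(P-np.array(c['tvec']))@Rm
    W[d<=0]=np.nan
    return W
E
python3 - <<'E'
from h import *
d=np.load('pics/top0.npy');W=cloud(calibration('top'),d)
ds=np.load('pics/side0.npy');S=cloud(calibration('side'),ds)
for u,v in [(250,200),(350,300),(150,300),(430,250)]: print('table',W[v,u])
for u,v in [(154,250),(184,253),(215,252),(145,268),(230,268),(142,240),(230,240),(394,190),(288,192),(322,230)]: print((u,v),W[v,u])
im=cv2.imread('pics/top0.png')
# rectified height map, 1mm px, x up y left ; x 0.3..0.95,y -0.35..0.45
for n,Wc,I in [('top',W,im),('side',S,cv2.imread('pics/side0.png'))]:
    H=np.zeros((650,800),np.float32);
    p=Wc.reshape(-1,3);ok=np.isfinite(p[:,0])
    p=p[ok]
    r=((0.95-p[:,0])*1000).astype(int);c=((0.45-p[:,1])*1000).astype(int)
    m=(r>=0)&(r<650)&(c>=0)&(c<800)&(p[:,2]<0.2)
    np.maximum.at(H,(r[m],c[m]),p[m,2])
    H=cv2.dilate(H,np.ones((3,3)))
    cv2.imwrite(f'pics/h_{n}.png',cv2.applyColorMap(np.clip(H/0.14*255,0,255).astype(np.uint8),cv2.COLORMAP_JET)[:600])
cv2.imwrite('pics/crop.png',cv2.resize(im[150:320,120:420],None,fx=2.6,fy=2.6,interpolation=cv2.INTER_CUBIC))
E
```

```text
table [0.59455245 0.1105428  0.00164682]
table [ 0.34608441 -0.16935093 -0.00142287]
table [0.30957032 0.35037528 0.00157457]
table [ 0.49075422 -0.37622964  0.00435094]
(154, 250) [0.43644314 0.34562973 0.03809554]
(184, 253) [0.43260432 0.2650053  0.04973603]
(215, 252) [0.44131263 0.18658778 0.04558544]
(145, 268) [0.39201922 0.37277768 0.00171729]
(230, 268) [0.40748705 0.14832245 0.0065624 ]
(142, 240) [0.46464932 0.38725712 0.00979281]
(230, 240) [ 0.48291757  0.15536041 -0.00239918]
(394, 190) [ 0.61185138 -0.24854161  0.13380743]
(288, 192) [0.61816193 0.01026929 0.02244064]
(322, 230) [ 0.52402441 -0.08594233  0.01069746]
```

View pics/h_top.png

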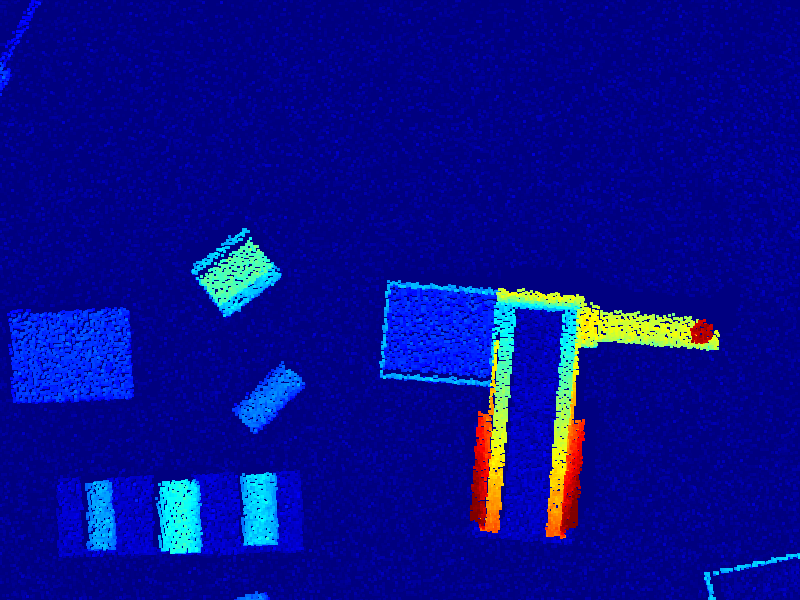

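View pics/crop.png

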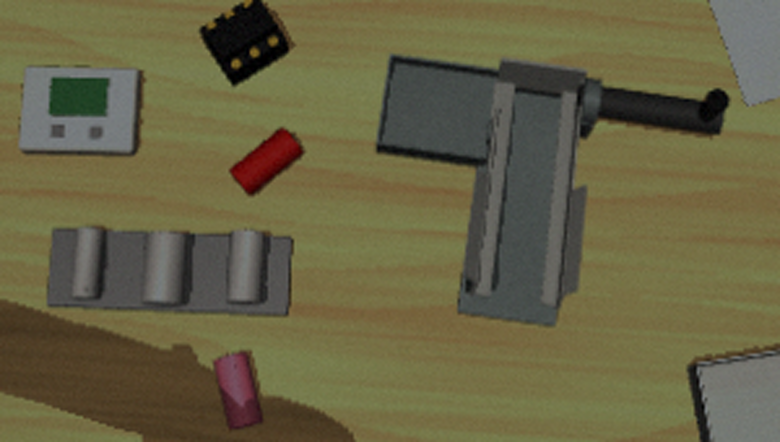

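```bash
python3 - <<'E'
from h import *
d=np.load('pics/top0.npy');W=cloud(calibration('top'),d)
P=W.reshape(-1,3);P=P[np.isfinite(P[:,0])]
t=P[(abs(P[:,0]-.5)<.15)&(abs(P[:,1])<.4)&(abs(P[:,2])<.006)];print('table med',np.median(t[:,2]))
# rack cans
from scipy.optimize import least_squares
for nm,r,x,y in [('thick',.021,.433,.267),('middle',.0175,.441,.19),('slim',.014,.434,.349)]:
    m=(abs(P[:,1]-y)<.028)&(abs(P[:,0]-x)<.06)&(P[:,2]>.021)&(P[:,2]<.07)
    q=P[m];
    def res(p):
        a=np.array([np.cos(p[2]),np.sin(p[2])]);n=np.array([-a[1],a[0]])
        s=(q[:,:2]-[x,p[0]])@n
        return np.hypot(s,q[:,2]-p[1])-r
    f=least_squares(res,[y,.03,0.],loss='soft_l1',f_scale=.001)
    a=np.array([np.cos(f.x[2]),np.sin(f.x[2])])
    s=(q[:,:2]-[x,f.x[0]])@a
    lo,hi=np.percentile(s,[1,99]);print(nm,'n',m.sum(),'y,z,yaw',f.x,'len',hi-lo,'centre',np.array([x,f.x[0]])+a*(lo+hi)/2,'rms',np.std(f.fun))
# post cap
m=(P[:,2]>.12)&(P[:,2]<.14)&(abs(P[:,0]-.615)<.03)&(abs(P[:,1]+.25)<.03);q=P[m];print('cap',len(q),q.mean(0),(q.min(0)+q.max(0))/2,np.ptp(q,axis=0))
# rod edges: yaw
m=(P[:,2]>.06)&(P[:,2]<.1)&(P[:,1]<-.15)&(P[:,1]>-.235)&(abs(P[:,0]-.615)<.04);q=P[m]
ys=np.round(q[:,1]/.004);
k=[(yy*.004,q[ys==yy][:,0].min(),q[ys==yy][:,0].max()) for yy in np.unique(ys) if (ys==yy).sum()>4]
k=np.array(k);print('rod slope',np.polyfit(k[:,0],(k[:,1]+k[:,2])/2,1),'w',np.median(k[:,2]-k[:,1]))
# runners: z vs along
m=(P[:,2]>.042)&(P[:,2]<.125)&(P[:,0]>.41)&(P[:,0]<.65)&(P[:,1]>-.14)&(P[:,1]<-.02);q=P[m]
# inner edge of runners per x-bin
b=np.round(q[:,0]/.005);L=[]
for v in np.unique(b):
    y=np.sort(q[b==v][:,1]); 
    if len(y)<6: continue
    g=np.diff(y);i=g.argmax();
    if g[i]>.03:L.append((v*.005,y[i],y[i+1],y[0],y[-1]))
L=np.array(L);np.set_printoptions(precision=4,suppress=True);print(L)
for c in (1,2):print(np.polyfit(L[:,0],L[:,c],1))
E
```

```text
table med 0.00036137614070973304
thick n 461 y,z,yaw [0.27087606 0.03424028 0.02847293] len 0.07010002312678221 centre [0.43296261 0.27087499] rms 0.0029786730018004255
middle n 377 y,z,yaw [0.19084261 0.03021081 0.03286289] len 0.06891658300311168 centre [0.44038829 0.1908225 ] rms 0.002644354427536566
slim n 282 y,z,yaw [0.34986143 0.0262732  0.0540243 ] len 0.06690992559602514 centre [0.43431308 0.34987836] rms 0.002765709754082731
cap 65 [ 0.61727381 -0.25151017  0.13126741] [ 0.61855471 -0.25173934  0.12993567] [0.02239272 0.01989605 0.01777975]
rod slope [0.07959339 0.63618555] w 0.02793707888114716
[[ 0.42   -0.0966 -0.0486 -0.112  -0.0314]
 [ 0.425  -0.0976 -0.0486 -0.1127 -0.0309]
 [ 0.43   -0.0992 -0.0483 -0.113  -0.0313]
 [ 0.435  -0.0991 -0.0481 -0.1134 -0.0288]
 [ 0.44   -0.0989 -0.0501 -0.113  -0.038 ]
 [ 0.445  -0.0993 -0.0503 -0.1142 -0.0378]
 [ 0.45   -0.0991 -0.0499 -0.1184 -0.0375]
 [ 0.455  -0.1015 -0.0498 -0.1206 -0.0361]
 [ 0.46   -0.1014 -0.0495 -0.1229 -0.0357]
 [ 0.465  -0.1016 -0.052  -0.1179 -0.0354]
 [ 0.47   -0.1012 -0.0517 -0.1204 -0.0352]
 [ 0.475  -0.1
[... 741 characters left out ...]
7 -0.1247 -0.0414]
 [ 0.565  -0.1103 -0.0584 -0.1243 -0.0314]
 [ 0.57   -0.1101 -0.0583 -0.1246 -0.0235]
 [ 0.575  -0.11   -0.0581 -0.1273 -0.0427]
 [ 0.58   -0.1096 -0.0607 -0.1273 -0.0434]
 [ 0.585  -0.1102 -0.0605 -0.1268 -0.0432]
 [ 0.59   -0.1121 -0.0603 -0.1271 -0.0431]
 [ 0.595  -0.112  -0.0602 -0.1276 -0.0426]
 [ 0.6    -0.1119 -0.0623 -0.1268 -0.0426]
 [ 0.605  -0.1117 -0.0624 -0.1381 -0.0425]
 [ 0.61   -0.1117 -0.0624 -0.1398 -0.0441]
 [ 0.615  -0.1126 -0.062  -0.1388 -0.0437]
 [ 0.62   -0.1139 -0.0621 -0.1388 -0.0438]
 [ 0.625  -0.1137 -0.0644 -0.1377 -0.0457]
 [ 0.63   -0.1135 -0.0641 -0.1398 -0.0457]
 [ 0.635  -0.1131 -0.0638 -0.1398 -0.0454]]
[-0.0778 -0.065 ]
[-0.0757 -0.0159]
```

```bash
python3 - <<'E'
from h import *
P=[]
d=np.load('pics/top0.npy');T=cloud(calibration('top'),d).reshape(-1,3)
S=cloud(calibration('side'),np.load('pics/side0.npy')).reshape(-1,3)
yaw=-.077;ex=np.array([np.cos(yaw),np.sin(yaw)]);ey=np.array([-ex[1],ex[0]])
xo=.644;O=np.array([xo,-.0405-.0768*xo]);print('O',O)
for n,P in(('top',T),('side',S)):
    P=P[np.isfinite(P[:,0])]
    q=np.c_[(P[:,:2]-O)@ex,(P[:,:2]-O)@ey,P[:,2]]
    m=(abs(abs(q[:,1])-.0315)<.006)&(q[:,0]>-.21)&(q[:,0]<-.02)&(abs(q[:,2]-(.045-np.tan(.2793)*q[:,0]))<.012)
    r=q[m];f=np.polyfit(r[:,0],r[:,2],1);print(n,m.sum(),f,'tan16',np.tan(.2793),'x where .045',(.045-f[1])/f[0])
    e=q[(abs(abs(q[:,1])-.0315)<.006)&(q[:,2]>.09)&(q[:,2]<.12)];print(' upper end',np.percentile(e[:,0],[0.5,1,3]) if len(e) else '')
    s=q[(abs(q[:,1])<.02)&(q[:,0]>-.03)&(q[:,0]<.05)&(q[:,2]>.055)];print(' stop',len(s),np.percentile(s[:,0],[2,50,98]),s[:,2].max())
    c=q[(abs(q[:,1]+.165)<.02)&(q[:,2]>.125)&(q[:,2]<.14)&(abs(q[:,0])<.05)];print(' cap',len(c),np.median(c,0),(np.percentile(c,2,axis=0)+np.percentile(c,98,axis=0))/2)
    t=q[(q[:,1]>.05)&(q[:,1]<.2)&(q[:,2]>.03)&(q[:,2]<.05)&(q[:,0]>-.1)&(q[:,0]<.04)];print(' tray walls',np.percentile(t,[1,99],axis=0))
    w=q[(abs(q[:,1]-.265-0)<9)&(P[:,0]>.36)&(P[:,0]<.5)&(P[:,1]>.12)&(P[:,1]<.41)&(P[:,2]>.007)]
    # rack
    k=P[(P[:,0]>.37)&(P[:,0]<.5)&(P[:,1]>.12)&(P[:,1]<.41)&(P[:,2]>.006)&(P[:,2]<.06)]
    if len(k)>50: print(' rack',cv2.minAreaRect(k[:,:2].astype(np.float32)))
im,_=camera('wrist')
E
```

```text
O [ 0.644     -0.0899592]
top 661 [-0.28593321  0.04437366] tan16 0.2867965968967824 x where .045 -0.0021905146028823414
 upper end [-0.58221207 -0.58208403 -0.52470185]
 stop 116 [0.00112702 0.00610515 0.01327351] 0.08874562184338439
 cap 62 [-0.01419491 -0.16320241  0.13100557] [-0.01339973 -0.16329307  0.13211344]
 tray walls [[-0.08286857  0.05159232  0.03041292]
 [ 0.01319027  0.15422501  0.04638196]]
 rack ((0.4351971745491028, 0.26680031418800354), (0.2814941704273224, 0.1282881796360016), 88.74078369140625)
side 338 [-0.28683274  0.04683732] tan16 0.2867965968967824 x where .045 0.006405532462078272
 upper end [-0.66998193 -0.66849995 -0.66497263]
 stop 112 [0.00298712 0.00811302 0.01427558] 0.08706117988864584
 cap 90 [-0.01373464 -0.16412618  0.13268383] [-0.01355973 -0.1637356   0.13058652]
 tray walls [[-0.08079126  0.05739645  0.03030177]
 [ 0.01459878  0.15876564  0.04585311]]
 rack ((0.4287225604057312, 0.26703548431396484), (0.24546462297439575, 0.11179552227258682), 86.63792419433594)
```

```bash
cat >> h.py <<'E'
np.set_printoptions(precision=4,suppress=True)
yaw=-.077;ex=np.array([np.cos(yaw),np.sin(yaw)]);ey=np.array([-ex[1],ex[0]])
O=np.array([.644,-.0893])
def trk(x,y):return O+ex*x+ey*y
def quat(yt):
    y=np.array([yt[0],yt[1],0.]);y/=np.linalg.norm(y);z=np.array([0,0,-1.]);x=np.cross(y,z)
    q=R.from_matrix(np.c_[x,y,z]).as_quat();return q[[3,0,1,2]]
A=.033
QP=quat([-np.sin(A),np.cos(A)])
CANS={'thick':(.4330,.2709,.035,.021),'middle':(.4404,.1908,.031,.0175),'slim':(.4345,.3499,.027,.014)}
def snap(cam,name):
    im,d=camera(cam);cv2.imwrite('pics/'+name+'.png',im);return cloud(calibration(cam),d)
def T():return round(env.get_state()['time'],2)
E
python3 - <<'E'
from h import *
print(env.nose_length)
for p in [(.433,.2709,.2),(.433,.2709,.089),(.4345,.3499,.086)]:
    for s in(1,-1):print('pick',s,kin.inverse_kinematics(np.array(p),quat(s*np.array([-np.sin(A),np.cos(A)]))))
l=trk(-.1586,0);print(l)
for z in(.166,.26):
    for s in(1,-1):print('place',s,kin.inverse_kinematics(np.r_[l,z],quat(s*ex)))
p=trk(-.014,-.164)
for s in(1,-1):
  for q in (.161,.25):print('post',s,kin.inverse_kinematics(np.r_[p,q],quat(s*ey)))
E
```

```text
0.0726
pick 1 [-0.7157  0.3421  0.0414  2.0429 -0.0202  0.7569  0.9419]
pick -1 [-1.1919  0.3995  0.636   2.0727 -0.3381  0.7706 -1.8852]
pick 1 [-0.6844  0.5302  0.004   2.096  -0.0041  0.5154  0.9263]
pick -1 [-1.0741  0.5905  0.5008  2.1217 -0.534   0.553  -1.7189]
pick 1 [-0.7732  0.5862 -0.0213  1.985   0.0218  0.5707  0.7945]
pick -1 [-1.1792  0.6527  0.5139  2.0127 -0.5456  0.6131 -1.8346]
[ 0.4859 -0.0771]
place 1 [-0.5196  0.4511  0.6895  2.1395 -0.448   0.6949  0.3953]
place -1 [-0.8517  0.8025  1.271   2.1546 -0.9781  0.9761 -2.2243]
place 1 [-0.6173  0.2829  0.7762  2.0678 -0.2553  0.8855  0.2253]
place -1 [-0.9321  0.5296  1.2953  2.08   -0.6162  0.9995 -2.5308]
post 1 [-0.0175  0.6559  0.4499  1.7113 -0.3585  0.857   2.0823]
post 1 [-0.1312  0.5824  0.6215  1.6589 -0.384   1.0252  2.1083]
post -1 [-0.2659  0.7934  0.8612  1.7282 -0.7172  0.966  -0.7685]
post -1 [-0.3967  0.8116  1.1402  1.6755 -0.7902  1.1885 -0.7019]
```

```bash
cat >> h.py <<'E'
def pick(n,hover=.20):
    x,y,zc,r=CANS[n]; zt={'thick':.089,'middle':.087,'slim':.086}[n]
    env.grip(2*r+.016,30)
    env.reach(np.array([x,y,hover]),QP)
    env.movel(np.array([x,y,zt]),velocity=.12)
    env.grip(2*r-.02,35)
    s=env.get_state();print(n,'opening',s['opening'],'F',s['force'],T())
    env.movel(np.array([x,y,hover]),velocity=.2)
    print('lifted',env.get_state()['opening'],T())
    return zt-zc
E
python3 - <<'E'
from h import *
print(pick('thick'))
snap('wrist','w1');snap('side','s1')
E
```

```text
thick opening 0.041125620253664466 F [-1.4534  0.8829  6.6934] 3.43
lifted 0.040853930944501786 4.14
0.05399999999999999
```

View pics/w1.png

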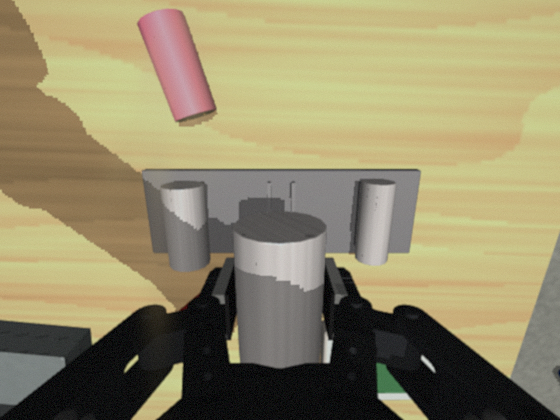

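View pics/s1.png

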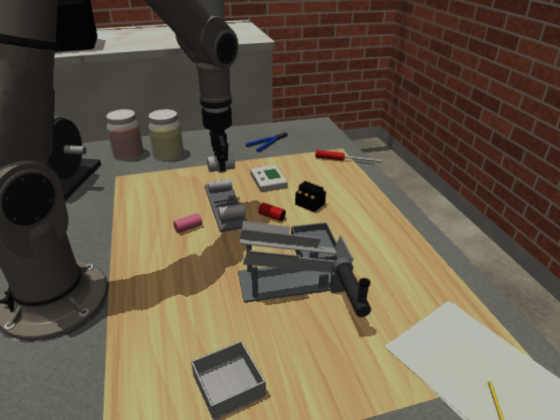

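```bash
cat >> h.py <<'E'
QL=quat(ex);LS=trk(-.1586,0)
def place(n,off,up=.26):
    r=CANS[n][3]; z=.0905+r/np.cos(.2793)+off
    env.reach(np.r_[LS,.26],QL)
    env.movel(np.r_[LS,z+.012],velocity=.15)
    hit=env.movel(np.r_[LS,z-.002],velocity=.03,stop_force=4)
    s=env.get_state();print('placed',hit,'z',s['tcp_pos'],'nom',z,s['force'],T())
    env.grip(2*r+.012,30)
    env.movel(np.r_[LS,z+.03],velocity=.05)
    env.movel(np.r_[LS,up],velocity=.2)
    print(T())
E
python3 - <<'E'
from h import *
place('thick',.054)
W=snap('top','t2');snap('side','s2');snap('wrist','w2')
np.save('pics/t2.npy',W)
E
```

```text
placed True z [ 0.4863 -0.077   0.1674] nom 0.16634658460730842 [-0.5687  0.5726  6.7006] 6.69
8.18
```

View pics/s2.png

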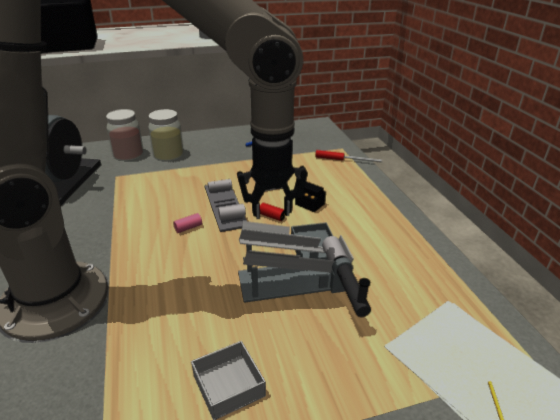

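View pics/w2.png

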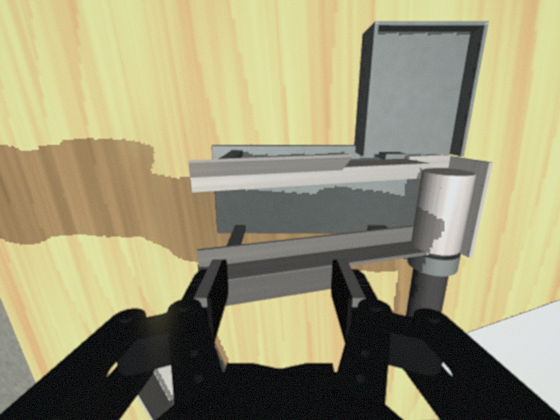

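View pics/t2.png

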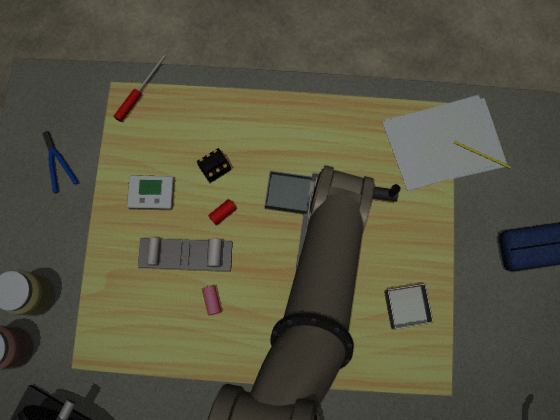

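The thick can lies square against the stop (wrist view (445,212), side view (335,248)). The middle one is next, with a numeric check of where both lie.

```bash
cat >> h.py <<'E'
from scipy.optimize import least_squares
def where(W,guess,r,L=.07):
    P=W.reshape(-1,3);P=P[np.isfinite(P[:,0])]
    q=np.c_[(P[:,:2]-O)@ex,(P[:,:2]-O)@ey,P[:,2]]
    gx,gz=guess
    q=q[(abs(q[:,1])<.033)&(np.hypot(q[:,0]-gx,q[:,2]-gz)<r+.006)&(np.hypot(q[:,0]-gx,q[:,2]-gz)>r-.006)&(q[:,2]>gz)]
    if len(q)<30: return 'few',len(q)
    f=least_squares(lambda p:np.hypot(q[:,0]-p[0]-p[2]*q[:,1],q[:,2]-p[1])-r,[gx,gz,0.],loss='soft_l1',f_scale=.001)
    return f.x*[1000,1000,1],len(q)
def wherey(W,gx,gz,r):
    P=W.reshape(-1,3);P=P[np.isfinite(P[:,0])]
    q=np.c_[(P[:,:2]-O)@ex,(P[:,:2]-O)@ey,P[:,2]]
    q=q[(abs(q[:,0]-gx)<r*.5)&(q[:,2]>gz+.8*r)&(q[:,2]<gz+r+.006)&(abs(q[:,1])<.05)]
    return np.percentile(q[:,1],[1,99])*1000 if len(q) else None
E
python3 - <<'E'
from h import *
env.dwell(.05)
W=snap('wrist','w3');print('thick',where(W,(-.014,.071),.021),wherey(W,-.014,.071,.021))
o=pick('middle');place('middle',o)
W=snap('wrist','w4');snap('side','s4')
print('thick',where(W,(-.014,.071),.021),wherey(W,-.014,.071,.021));print('mid',where(W,(-.052,.078),.0175),wherey(W,-.052,.078,.0175))
E
```

```text
thick (array([-12.5656,  70.8475,   0.0003]), 4187) [-48.8279  33.9934]
middle opening 0.03399698034532603 F [-1.5095  2.2739  6.5481] 11.1
lifted 0.03415456494730344 11.82
placed True z [ 0.4863 -0.077   0.1657] nom 0.16470548717275701 [-0.8379  0.8415  6.3557] 14.02
15.52
thick (array([-12.9179,  69.9285,   0.0022]), 3821) [-47.7892  33.7475]
mid (array([-51.1869,  77.0191,  -0.0001]), 3616) [-35.4364  33.0053]
```

View pics/w4.png

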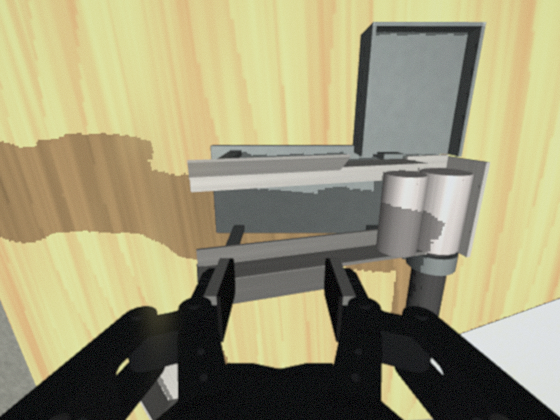

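The middle can is against the thick one: measured centres are (-13,70) and (-51,77), yaw is about 0, and y is about -1 mm. Now the slim one.

```bash
python3 - <<'E'
from h import *
o=pick('slim');snap('wrist','w5');place('slim',o)
W=snap('wrist','w6')
print('thick',where(W,(-.014,.071),.021),wherey(W,-.014,.071,.021));print('mid',where(W,(-.052,.078),.0175),wherey(W,-.052,.078,.0175))
print('slim',where(W,(-.083,.083),.014),wherey(W,-.083,.083,.014))
E
```

```text
slim opening 0.0265887126116925 F [0.0058 4.2392 4.6188] 18.82
lifted 0.026501895932751103 19.53
placed True z [ 0.4864 -0.077   0.1655] nom 0.16406438973820558 [-0.6902  0.4163  6.9574] 22.3
23.8
thick (array([-12.9323,  69.997 ,  -0.0002]), 3828) [-47.9028  33.6919]
mid (array([-51.1105,  77.138 ,   0.002 ]), 3455) [-35.457   33.0922]
slim (array([-82.1284,  82.3562,   0.0011]), 3020) [-39.5648  42.1452]
```

View pics/w6.png

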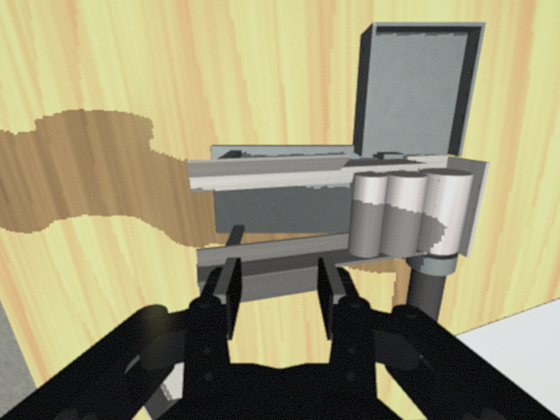

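```bash
python3 - <<'E'
from h import *
y0=-.1645;x=-.0135;Q=quat(ey)
env.grip(.05,60)
env.reach(np.r_[trk(x,y0),.25],Q)
env.movel(np.r_[trk(x,y0),.163],velocity=.12)
env.grip(.005,60)
s=env.get_state();print(s['opening'],s['force'],T())
h=env.movel(np.r_[trk(x,y0+.0925),.163],velocity=.06,stop_force=15)
s=env.get_state();p=s['tcp_pos'];print(h,'track y',(p[:2]-O)@ey-y0,s['force'],T())
env.dwell(.3)
W=snap('top','t7');snap('side','s7');snap('wrist','w7')
E
```

```text
0.016697025293331825 [-0.9206  1.941   6.0635] 26.93
False track y 0.09039444726877552 [-1.5204 -4.9536  6.4443] 28.62
```

View pics/s7.png

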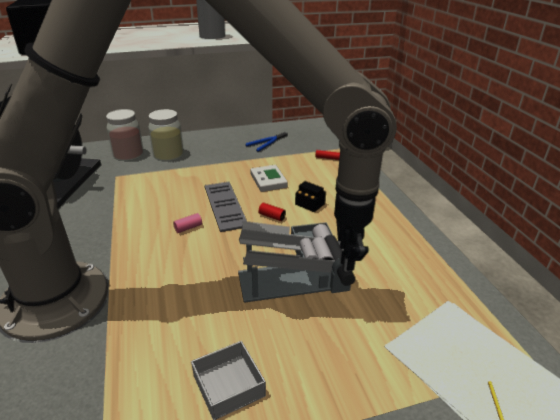

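View pics/t7.png

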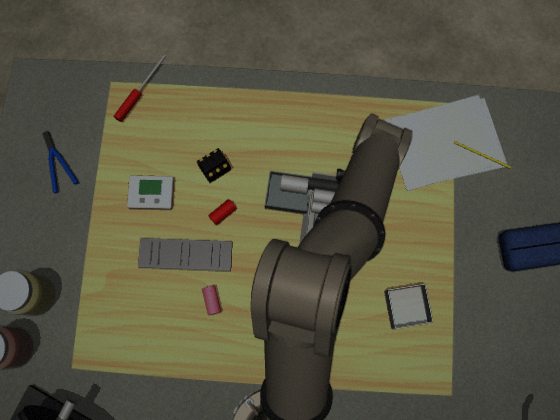

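```bash
cat >> h.py <<'E'
def tray(W):
    P=W.reshape(-1,3);P=P[np.isfinite(P[:,0])]
    q=np.c_[(P[:,:2]-O)@ex,(P[:,:2]-O)@ey,P[:,2]]
    k=q[(q[:,0]>-.075)&(q[:,0]<.008)&(q[:,1]>.045)&(q[:,1]<.15)&(q[:,2]>.05)]
    return len(k),np.percentile(k,[1,50,99],axis=0) if len(k) else 0
E
python3 - <<'E'
from h import *
env.dwell(.05)
for c in('top','side'):
    print(c,tray(snap(c,c+'8')))
im=cv2.imread('pics/top8.png')[160:260,250:360];cv2.imwrite('pics/c8.png',cv2.resize(im,None,fx=5,fy=5,interpolation=cv2.INTER_CUBIC))
E
```

```text
top (401, array([[-0.0347,  0.0457,  0.0504],
       [-0.0183,  0.0819,  0.0607],
       [ 0.0035,  0.1186,  0.0832]]))
side (195, array([[-0.0338,  0.0462,  0.0519],
       [-0.0189,  0.0958,  0.0642],
       [ 0.0029,  0.1221,  0.0852]]))
```

View pics/c8.png

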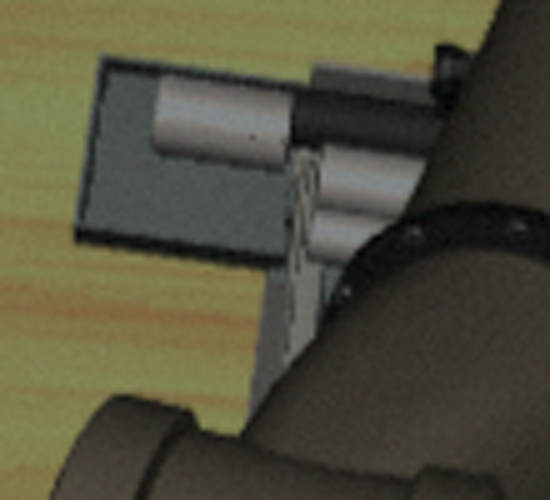

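The thick can lies flat in the tray, with its far end at y≈0.12 and its top at z≈0.062. Next I'll draw the rod back.

```bash
python3 - <<'E'
from h import *
y0=-.1645;x=-.0135
h=env.movel(np.r_[trk(x,y0-.003),.163],velocity=.06,stop_force=15)
s=env.get_state();print(h,'rod',(s['tcp_pos'][:2]-O)@ey-y0,s['force'],T())
env.dwell(.3);s=env.get_state();print('rod',(s['tcp_pos'][:2]-O)@ey-y0,s['force'])
env.grip(.05,30)
env.movel(np.r_[trk(x,y0),.26],velocity=.15)
env.reach(np.r_[LS,.26],QL)
W=snap('wrist','w9');S=snap('side','s9')
print('mid',where(W,(-.012,.067),.0175),wherey(W,-.012,.067,.0175));print('slim',where(W,(-.043,.072),.014),wherey(W,-.043,.072,.014))
for C in(W,S):
    P=C.reshape(-1,3);P=P[np.isfinite(P[:,0])];q=np.c_[(P[:,:2]-O)@ex,(P[:,:2]-O)@ey,P[:,2]]
    c=q[(abs(q[:,1]+.16)<.03)&(q[:,2]>.125)&(q[:,2]<.14)&(abs(q[:,0])<.05)];print('cap',len(c),np.median(c,0) if len(c) else'')
    print('tray',tray(C))
print(T())
E
```

```text
True rod -5.928312535397051e-05 [-0.2847  0.547   4.0506] 30.77
rod -4.337774424548191e-05 [-0.5317  1.258   5.1378]
mid (array([-9.8861, 66.5963, -0.    ]), 3111) [-49.1087  33.3961]
slim (array([-41.1452,  71.7002,   0.0011]), 2781) [-39.9589  42.368 ]
cap 0 
tray (3953, array([[-0.032 ,  0.0509,  0.0504],
       [-0.0184,  0.0876,  0.0613],
       [ 0.0048,  0.1202,  0.0647]]))
cap 91 [-0.0135 -0.1652  0.1326]
tray (228, array([[-0.0331,  0.0543,  0.051 ],
       [-0.0183,  0.0924,  0.0637],
       [ 0.0032,  0.1218,  0.0681]]))
33.92
```

View pics/w9.png

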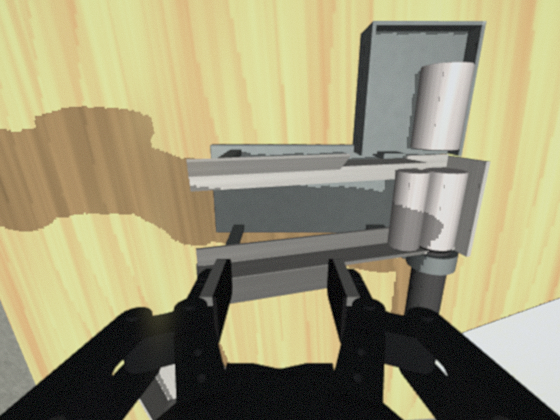

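View pics/s9.png

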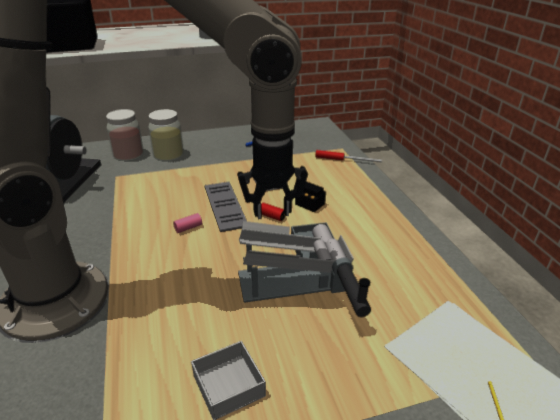

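The final pictures agree: the middle and slim cans are at the stop (wrist view (448,210) and (407,210)), the thick one is in the tray (445,105), and the rod is out. Handing in.

```bash
python3 - <<'E'
from h import *
print(job.job_done(),T())
E
```

```text
the job is handed in; nothing more can be done
the job is handed in; nothing more can be done
```

I loaded the three capacitors into the track one by one: thick, then middle, then slim. I then pushed the rod in by its post to the full 0.09 m and drew it back out, and handed the job in. The clock read about 34 s just before, against the 72 s limit.

| Item | Last measurement (track frame) | Target |
|---|---|---|
| Middle capacitor | x -9.9, z 66.6 mm, yaw about 0 | x -12, z 67 mm |
| Slim capacitor | x -41.1, z 71.7 mm, yaw about 0 | x -43, z 72 mm |
| Thick capacitor | flat in the tray, y about 87 mm, top about 62 mm above the bench | y 65–135 mm |
| Rod post | y -165 mm, stopped by its end stop | y -165 mm (drawn out) |

- **Loading:** all three cans measured within about 2 mm of their places before I pushed the rod.
- **Small bias:** my x values read about 1–2 mm high, probably calibration or origin error. This is well inside the tolerances.
- **Weak readings:** my check of each can's sideways position picked up neighbouring parts for the thick and slim cans, and for the middle one at the end. For those I relied on the pictures, where they sit centred between the walls.
- **Other things on the bench:** I kept clear of the bystanders and the pink and red look-alikes. They look unmoved in the pictures, but I did not measure them again.

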